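# Free the paint jar's screw cap and hold it over the jar

### The job

Slide the tape roll straight up off the capped paint jar and lay it flat on the middle of the notebook. Then unscrew the jar's tight cap anticlockwise while the holder braces the jar, lift it off once its threads let go, and finish still holding it level in the gripper just above the jar's mouth, clear of the jar by no more than about 3 cm. The jar must stay seated in its holder and the other things on the table must be left where they are.

Things in the scene. Friction and masses are not known exactly. Their poses are not given: they have to be found in the camera images.
- holder: Wooden jar holder fixed to the table: square block 104 x 104 mm, 52 mm high, with a 52 mm square pocket (floor 8 mm above the table) that keeps the jar from turning. Origin at the centre of its underside, z up, x and y along its sides.
- jar: Loose square plastic jar (body 50 x 50 x 42 mm, 0.4 kg) in the holder's pocket, its shoulders just below the holder's top; round neck 39 mm across (47 mm over the threads), up to 61 mm over its underside. Origin at the centre of its underside, 8 mm above the table; z up, x and y along its sides. Pulling the cap up before it is unscrewed lifts the jar out of the holder.
- jar_mouth (a point): Centre of the jar's mouth, on the neck's upper edge, 61 mm above the jar's origin (69 mm above the table). z up, axes as the jar's. A springy sealing disc lies on the mouth.
- cap: Round ribbed screw cap, 54 mm across, 20 mm high, hollow from below (wall 2.5 mm), 40 g. Origin at the centre of its lower rim, z up through its top. Screwed on, its origin is 47 mm above the jar's origin (rim 55 mm, top 75 mm above the table; rim 3 mm above the holder's top) and its x axis is within 0.1 rad of the jar's x axis.
- cap_top (a point): Centre of the cap's top, 20 mm above its origin. The springy seal (25 N) makes the cap stiff, about 0.6 N m: grip it with some 50 N. Turned anticlockwise from above by 50 degrees, its three thread starts let go and it can rise 1 to 2 mm by itself; from 55 to 90 degrees it lifts straight off; at about 100 degrees it meets the next starts and jams.
- roll: Wide roll of tape, 86 mm outside, 64 mm bore (wall 11 mm), 48 mm high, 80 g, standing on the holder's top around the cap, so that the cap lies inside its bore, 23 mm below its upper edge. Origin at the centre of its underside, z along its axis. It can be pinched across its wall from above.
- notebook: Notebook lying on the table, fixed, 148 mm along its x, 108 mm along its y, 11 mm over its wire binding, 7 mm thick where things lie. Origin at the centre of its underside, z up.
- tank_wagon: Model tank wagon, bystander, 18 x 77 x 29 mm. Origin at the centre of its underside.
- tree: Model tree, bystander, 37 x 42 x 46 mm. Origin at the centre of its underside.
- pot: Small paint pot, bystander, 31 mm across, 42 mm high. Origin at the centre of its underside.
- goods_van: Model goods van, bystander, 19 x 71 x 36 mm. Origin at the centre of its underside.
- cottage: Model cottage, bystander, 52 x 73 x 50 mm. Origin at the centre of its underside.
Things that resemble listed ones, but are neither listed nor needed, are in the scene too. Leave any green or orange look-alike of the roll alone.

How it is judged (in metres and radians):
On the way, in this order (a step that is already met when the one before it is completed fails the run):
1. the tape roll lies flat on the notebook, let go, with the cap still screwed on (horizontal distance between roll and notebook below 0.04 m and z of roll in the frame of notebook below 0.016 m and angle between roll's own z axis and vertical below 0.08 rad and contact force between roll and the fingers below 0.1 N and angle between the x axis of cap and the x axis of jar, either way round below 0.35 rad and z of cap in the frame of jar below 0.05 m), for 0.2 s.
2. the cap is turned until its threads let go, still on the neck of the seated jar (angle between the x axis of cap and the x axis of jar, either way round above 0.75 rad and z of cap in the frame of jar below 0.056 m and horizontal distance between cap and jar below 0.006 m and z of jar in the frame of holder below 0.012 m), for 0.1 s.
At the end, for the whole second after the job is handed in: The gripper holds the cap, level within 10 degrees, at rest, its rim 3 to 45 mm above the jar's mouth, within 20 mm of its axis, touching neither jar nor holder; the jar is upright and home in the holder (within 3 mm); the roll lies flat, let go, within 40 mm of the notebook's centre (z of cap in the frame of jar_mouth between 0.003 and 0.045 m and horizontal distance between cap and jar_mouth below 0.02 m and angle between cap's own z axis and vertical below 0.17 rad and contact force between cap and the fingers above 2 N and contact force between cap and jar below 0.05 N and contact force between cap and holder below 0.05 N and linear speed of each of cap, roll below 0.02 m/s and z of jar in the frame of holder below 0.011 m and angle between each of jar, roll's own z axis and vertical below 0.08 rad and horizontal distance between jar and holder below 0.005 m and horizontal distance between roll and notebook below 0.04 m and z of roll in the frame of notebook below 0.016 m and contact force between roll and the fingers below 0.1 N); the arm keeps its last pose, push and grip.
It fails at once if the jar is pulled more than 8 mm up out of its holder (z of jar in the frame of holder above 0.016 m).
It fails at once if a bystander is moved more than 20 mm (distance of any of tank_wagon, tree, pot, goods_van, cottage from where it was at the start of the episode above 0.02 m).
It also fails if it takes over 50 s, if anything falls off the work surface, if the arm or the gripper's body presses on something with over 40 N, if the wrist force passes 120 N, or if a joint passes its speed limit or range.

### The arm

A 6-joint arm with a two-finger parallel gripper is mounted at the origin on a cart in front of the work surface, level with it; the furniture and walls round the work are solid. World frame = base frame: x ahead of the robot, y to its left, z up, the work surface at z = 0. Lengths are in m, angles in degrees, forces in N, time in s.
With the tool pointing down it reaches from about 0.275 to 0.75 m from the base axis. Payload 10.2 kg.
Tool frame: the origin (TCP) lies midway between the tips of the shut fingers; the grasp point (between the pads) lies 19 mm behind it (arm.pinch_z is the distance from the TCP to the grasp point, in m); z points along the fingers, x is the direction in which the jaws open and shut, and the axes are right-handed (so a half turn about z gives the same grasp; the last joint's range is limited). The gripper opens to 85 mm and grips with 20 to 120 N. Pads are 22 mm wide; open, the fingers measure 114 mm over their backs; the gripper's body (76 mm by 85 mm) begins 54 mm behind the grasp point. The pads swing forward as they close: fully open they stand 13 mm farther back than shut.
Start: joints at [-12.8, 17.928, 85.812, -0, 76.261, -12.8], TCP at [0.525, -0, 0.21] pointing down, gripper open.
Joint ranges: [-168.41, 168.41], [-55.51, 124.54], [10.69, 146.95], [-70.63, 250.63], [1, 178], [-165.06, 165.06]. Speed limits (degrees/s): [136.94, 136.94, 172.46, 180, 180, 180].

### API

Orientations are given as a 3x3 rotation matrix whose columns are the frame's x, y, z axes.
In Python, from bench import readout, imaging, ticket, arm gives the robot as it stands.
- The arm moves only by the shell command python3 -m pendant 'ROWS' [FORCE]. ROWS is JSON, one flat list of numbers, 7 for each row, row after row: the turn, a rotation vector about the world's x, y, z in degrees, then the shift along the world's x, y, z in mm, then the closure, from -1 (fully open) to 1 (shut). In form: [wx, wy, wz, tx, ty, tz, gripper, wx, wy, wz, tx, ty, tz, gripper, ...]. A call has 1 to 20 rows; each row is the pose to reach, as a shift and turn from the pose measured when the call began; what a row does not reach only later rows make up. A row lasts 1/10 s, in which the tool goes at most 50 mm and 8.59 degrees, less where a joint would pass 70% of its speed; a pose out of reach is approached as far as the arm can. A call with a gripper value outside its range is refused whole. The fingers move at their own pace and stop on an object; FORCE is the grip in N (left out, the last holds). Time passes only in rows, so rows that repeat a pose let the fingers close. It gives the time, the measured TCP pose, the force and the opening at its end, in the units of the state.
- readout.get_state(): the state, without advancing time (a new reading comes with each control period).
- imaging.snapshot(name): name is "scene" or "side" or "wrist"; returns the picture (480x640x3 uint8, blue, green, red); there is no depth.
- imaging.camera_params(name): a dict with "vfov" (degrees; the focal length in pixels is half the picture's height over the tangent of half this angle, whatever the lens; pixels are square), "cx", "cy" (the principal point, pixels), "k1" (the pictures are not rectified: a ray, as slopes to the right and down, at radius r is drawn at 1 + k1 r^2 times it, then the intrinsics apply), "world_from_camera" (4x4, takes a point from camera to world coordinates). Camera axes: x right, y down, z forward; pixel columns grow to the right and rows downward; lengths in m; the calibration is good to about 2 mm. A picture is of the moment at which its call begins: read the wrist's pose just before it. camera_params takes no time and is no camera call; for the wrist camera it gives the pose at the moment of the call.
- ticket.close_job(): hands the job in, once; it reports no verdict.
The state is a dict: "clock": time; "joints": joint angles; "qd": joint speeds; "joint_torque": joint torques, N m; "ee_pos": TCP position; "tool_rot": TCP orientation; "force": force on the tool from outside, world axes, zero at the start; "torque": the same for the moment, N m; "gripper_width": finger opening in m.
Only numpy, scipy, OpenCV 4.12 (cv2) and the standard library are available. Lean on these libraries where they do the work, as an engineer would, in place of code of your own. Each camera call takes 0.05 s, during which the arm holds its last target. There are 200 camera calls.

## Working session

There is one attempt and no reset: what is moved stays moved. The work goes in short steps, Python scripts to look and compute and a shell command to move; the robot and the scene stay as the last step left them, time stands still between calls to the robot, and variables do not carry over. Pictures are saved under pics/ and viewed, about 8 in all and at most 12, crops included, and the job is handed in when it is done.

```bash
mkdir -p pics; cat > h.py <<'E'
import numpy as np, cv2
from bench import readout, imaging, ticket, arm
def K(p):
    f=240/np.tan(np.radians(p["vfov"]/2)); return f,p["cx"],p["cy"],p["k1"],np.array(p["world_from_camera"])
def px2w(p,u,v,z):
    f,cx,cy,k,T=K(p); d=np.array([(u-cx)/f,(v-cy)/f]); s=d.copy()
    for _ in range(30): s=d/(1+k*(s@s))
    r=T[:3,:3]@np.array([s[0],s[1],1]); o=T[:3,3]; return o+r*(z-o[2])/r[2]
def w2px(p,P):
    f,cx,cy,k,T=K(p); c=T[:3,:3].T@(np.array(P)-T[:3,3]); s=c[:2]/c[2]; s=s*(1+k*(s@s)); return np.array([cx+f*s[0],cy+f*s[1]])
E
python3 - <<'E'
from h import *
for n in("scene","side","wrist"):
    p=imaging.camera_params(n); cv2.imwrite(f"pics/{n}0.png",imaging.snapshot(n)); print(n,np.round(p["world_from_camera"],3).tolist(),p["vfov"],p["k1"])
s=readout.get_state();print(s["clock"],s["ee_pos"],np.round(s["tool_rot"],3).tolist(),arm.pinch_z)
E
```

```text
scene [[0.754, -0.429, 0.497, -0.044], [-0.656, -0.497, 0.567, -0.626], [0.004, -0.754, -0.657, 0.809], [0.0, 0.0, 0.0, 1.0]] 43.62326414181122 0.0474206297072881
side [[0.987, -0.103, 0.123, 0.409], [-0.16, -0.638, 0.753, -0.684], [0.0, -0.763, -0.646, 0.63], [0.0, 0.0, 0.0, 1.0]] 53.722413567503295 -0.014848270129476211
wrist [[1.0, 0.0, -0.002, 0.526], [-0.0, -0.948, -0.317, 0.08], [-0.002, 0.317, -0.948, 0.374], [0.0, 0.0, 0.0, 1.0]] 59.5625913543635 -0.06006947414762771
0.15 [5.24794089e-01 1.57576691e-05 2.09764258e-01] [[1.0, -0.0, -0.001], [-0.0, -1.0, 0.0], [-0.001, -0.0, -1.0]] 0.0187
```

View pics/scene0.png

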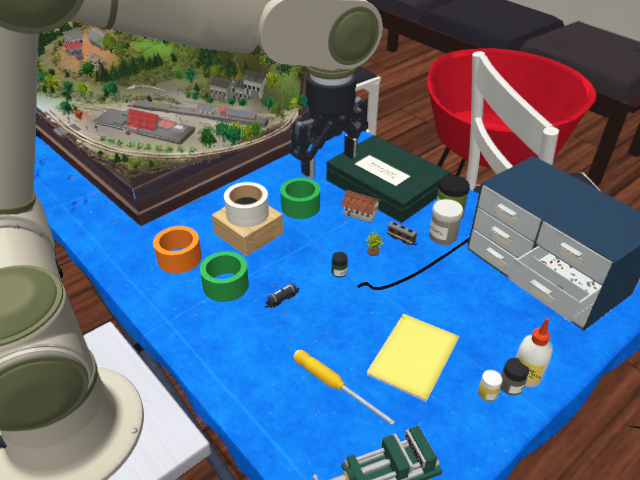

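View pics/wrist0.png

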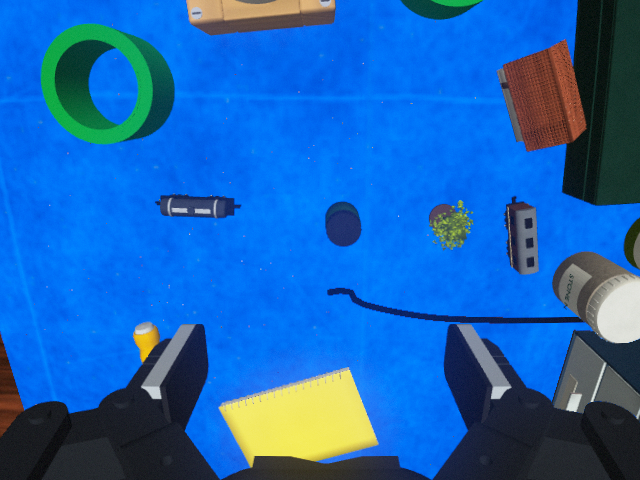

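The scene view shows the cream roll on its holder at about (248,197) and the yellow notebook at about (414,357). The green and orange look-alikes stand beside them. The wrist view shows the bystanders between the holder (top) and the notebook (bottom).

```bash
python3 - <<'E'
from h import *
p=imaging.camera_params("scene"); im=cv2.imread("pics/scene0.png"); hsv=cv2.cvtColor(im,cv2.COLOR_BGR2HSV)
m=cv2.inRange(hsv,(22,90,120),(34,255,255)); 
n,l,st,c=cv2.connectedComponentsWithStats(m); i=1+np.argmax(st[1:,4])
cn=cv2.findContours((l==i).astype(np.uint8),0,2)[0][0]
W=np.array([px2w(p,*q[0],0.007)[:2] for q in cn],np.float32)
print("notebook",cv2.minAreaRect(W*1000))
print("roll",px2w(p,248,197,0.1))
# holder front corner tops
for q in((214,222),(248,242),(283,223)): print(q,px2w(p,*q,0.052))
s=cv2.imread("pics/side0.png"); ps=imaging.camera_params("side")
r=w2px(ps,px2w(p,248,197,0.1)); print(r)
for nme,q,z in(("wagon",(282,295),.015),("pot",(340,262),.02),("van",(402,233),.02),("tree",(374,243),.02),("cottage",(360,206),.02),("green",(225,265),.048),("green2",(300,188),.048),("orange",(177,240),.048)): print(nme,px2w(p,*q,z)[:2].round(3))
E
```

```text
notebook ((497.21282958984375, -250.54994201660156), (147.52621459960938, 104.02413940429688), 19.09797477722168)
roll [0.47624271 0.18100407 0.1       ]
(214, 222) [0.41106655 0.21213703 0.052     ]
(248, 242) [0.42648037 0.1184549  0.052     ]
(283, 223) [0.51335218 0.11984652 0.052     ]
[285.957575   166.93913658]
wagon [ 0.409 -0.006]
pot [ 0.546 -0.014]
van [ 0.701 -0.033]
tree [ 0.635 -0.017]
cottage [0.699 0.088]
green [0.359 0.097]
green2 [0.618 0.193]
orange [0.329 0.217]
```

View pics/side0.png

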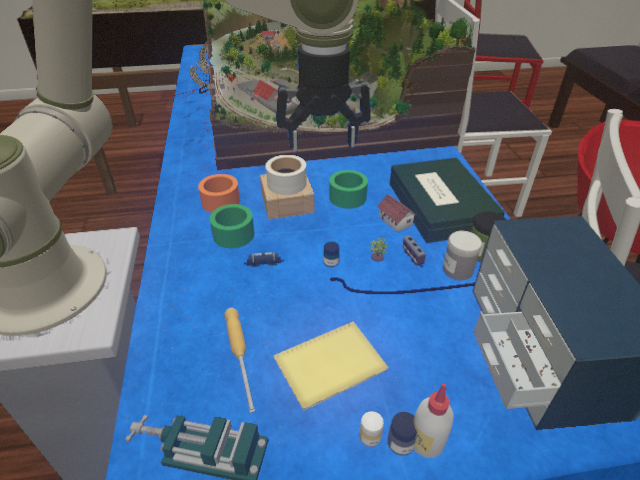

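The side view confirms the layout: roll at (286,167) on the holder and notebook at (330,362). I'll move over the holder for a closer wrist look.

```bash
python3 -m pendant '[0,0,0,-49,100,30,-1, 0,0,0,-49,100,30,-1, 0,0,0,-49,100,30,-1, 0,0,0,-49,100,30,-1, 0,0,0,-49,100,30,-1]' 60
python3 - <<'E'
from h import *
import json
p=imaging.camera_params("wrist"); im=imaging.snapshot("wrist"); cv2.imwrite("pics/wrist1.png",im)
p={k:np.array(v).tolist() for k,v in p.items() if k in("vfov","cx","cy","k1","world_from_camera")}; json.dump(p,open("p1.json","w"))
print(readout.get_state()["ee_pos"])
E
```

```text
clock: 0.65
ee_pos: [0.476, 0.0996, 0.2394]
tool_rot: [[1.0, 0.0, -0.001], [0.0, -1.0, -0.0], [-0.001, 0.0, -1.0]]
force: [0.1, -0.5, -0.4]
gripper_width: 0.0854
[0.47608803 0.09920902 0.23919128]
```

View pics/wrist1.png

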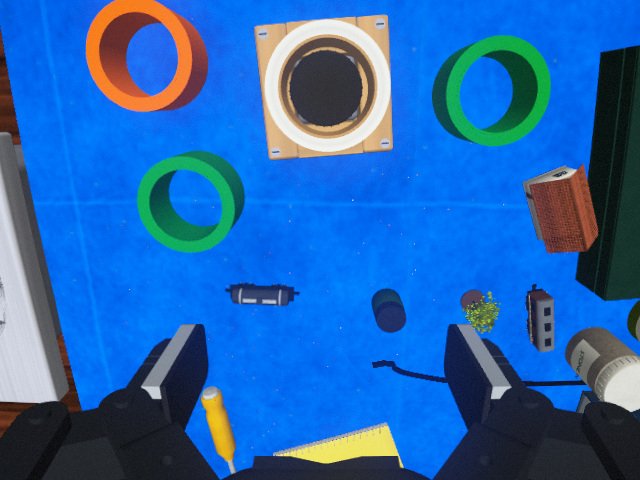

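The wrist view shows the roll's white ring centred at about (326,87), the black cap inside it and the holder corners at about (255,27), (387,15), (394,150) and (270,159). Next I'll fit these.

```bash
python3 - <<'E'
from h import *
import json
p=json.load(open("p1.json")); im=cv2.imread("pics/wrist1.png"); hsv=cv2.cvtColor(im,cv2.COLOR_BGR2HSV)
sub=np.zeros(im.shape[:2],np.uint8); sub[0:180,240:410]=1
def big(m):
    n,l,st,c=cv2.connectedComponentsWithStats(m*sub); i=1+np.argmax(st[1:,4]); return (l==i).astype(np.uint8)
def cont(m): return max(cv2.findContours(m,0,1)[0],key=cv2.contourArea)[:,0,:]
def circ(c,z):
    W=np.array([px2w(p,*q,z)[:2] for q in c]); A=np.c_[2*W,np.ones(len(W))]; s=np.linalg.lstsq(A,(W**2).sum(1),rcond=None)[0]
    return s[:2].round(4),np.sqrt(s[2]+s[:2]@s[:2]).round(4)
w=big(cv2.inRange(hsv,(0,0,190),(180,60,255))//255); print("roll outer",circ(cv2.convexHull(cont(w))[:,0,:],.1))
k=big((hsv[...,2]<70).astype(np.uint8)); print("cap",circ(cv2.convexHull(cont(k))[:,0,:],.075))
nb=big((~((hsv[...,0]>95)&(hsv[...,0]<125)&(hsv[...,1]>120))).astype(np.uint8))
C=np.array([px2w(p,*q,.052)[:2] for q in((255,27),(387,15),(394,150),(270,159))]);print(C.round(3).tolist(),C.mean(0)); 
for i in range(4): d=C[(i+1)%4]-C[i]; print(np.linalg.norm(d).round(4),np.degrees(np.arctan2(d[1],d[0])).round(1))
E
```

```text
roll outer (array([0.4771, 0.1912]), np.float64(0.0432))
cap (array([0.476 , 0.1913]), np.float64(0.0267))
[[0.422, 0.238], [0.523, 0.246], [0.532, 0.144], [0.43, 0.137]] [0.47661231 0.19107315]
0.1011 4.7
0.1022 -84.5
0.103 -175.9
0.1011 94.5
```

```bash
python3 -m pendant '[0,0,0,38.5,92,-50,-0.1, 0,0,0,38.5,92,-60,-0.1, 0,0,0,38.5,92,-80,-0.1, 0,0,0,38.5,92,-100,-0.1, 0,0,0,38.5,92,-120,-0.1, 0,0,0,38.5,92,-130,-0.1,0,0,0,38.5,92,-130,-0.1,0,0,0,38.5,92,-130,-0.1]' 60
python3 - <<'E'
from h import *
p=imaging.camera_params("wrist"); im=imaging.snapshot("wrist")
cv2.imwrite("pics/w2.png",im); s=readout.get_state();print(s["ee_pos"],s["gripper_width"])
E
```

```text
clock: 1.5
ee_pos: [0.5152, 0.1907, 0.1098]
tool_rot: [[1.0, -0.002, -0.001], [-0.002, -1.0, 0.0], [-0.001, -0.0, -1.0]]
force: [0.4, -0.3, 0.7]
gripper_width: 0.0468
[0.51530457 0.19087376 0.11015028] 0.047118702629066034
```

View pics/w2.png

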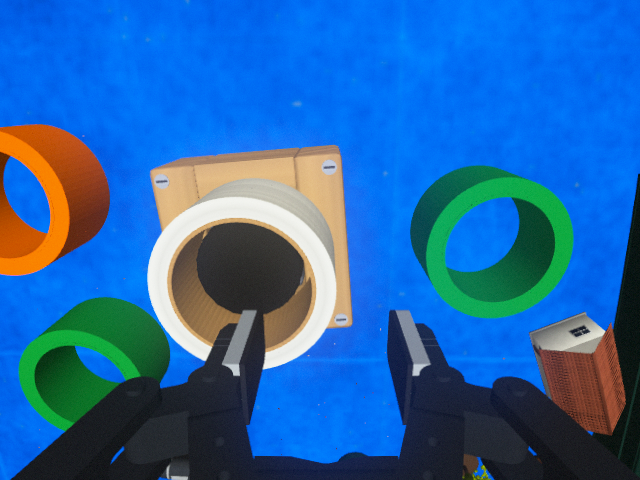

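The view shows the roll ring centred at about (242,283), with fingertips at (240,312) and (402,312). The row offset needs a check against the calibration.

```bash
python3 - <<'E'
from h import *
p=imaging.camera_params("wrist"); im=cv2.imread("pics/w2.png"); hsv=cv2.cvtColor(im,cv2.COLOR_BGR2HSV)
print(w2px(p,(.5152,.1907,.11)),w2px(p,(.5152+.0235,.1907,.115)),w2px(p,(.477,.191,.1)))
m=cv2.inRange(hsv,(0,0,190),(180,60,255)); m[300:]=0; m[:190]=0;m[:,345:]=0
c=max(cv2.findContours(m,0,1)[0],key=cv2.contourArea); h=cv2.convexHull(c)[:,0,:]; h=h[(h[:,1]<296)]
W=np.array([px2w(p,*q,.1)[:2] for q in h]);A=np.c_[2*W,np.ones(len(W))]; s=np.linalg.lstsq(A,(W**2).sum(1),rcond=None)[0];print(s[:2],np.sqrt(s[2]+s[:2]@s[:2]))
E
```

```text
[324.42291756 299.80731641] [379.97859149 304.93677002] [240.94021104 289.46630921]
[0.47884696 0.19654828] 0.04266301748696624
```

```bash
python3 -m pendant '[0,0,0,0,1.5,-15,-0.1, 0,0,0,0,1.5,-28,-0.1, 0,0,0,0,1.5,-28,-0.1, 0,0,0,0,1.5,-28,0.3, 0,0,0,0,1.5,-28,1, 0,0,0,0,1.5,-28,1, 0,0,0,0,1.5,-28,1, 0,0,0,0,1.5,-28,1, 0,0,0,0,1.5,-28,1]' 60
```

```text
clock: 2.45
ee_pos: [0.5154, 0.1924, 0.0822]
tool_rot: [[1.0, -0.001, -0.0], [-0.001, -1.0, 0.0], [-0.0, -0.0, -1.0]]
force: [-0.5, -0.7, -0.2]
gripper_width: 0.0002
```

```bash
python3 - <<'E'
from h import *
a=imaging.snapshot("wrist"); b=imaging.snapshot("side")[100:300,160:420]
b=cv2.resize(b,(600,462)); a=cv2.resize(a[150:480,100:500],(560,462)); 
cv2.imwrite("pics/c3.png",cv2.resize(np.hstack([a,b]),(800,320)))
E
```

```text
(no output)
```

View pics/c3.png

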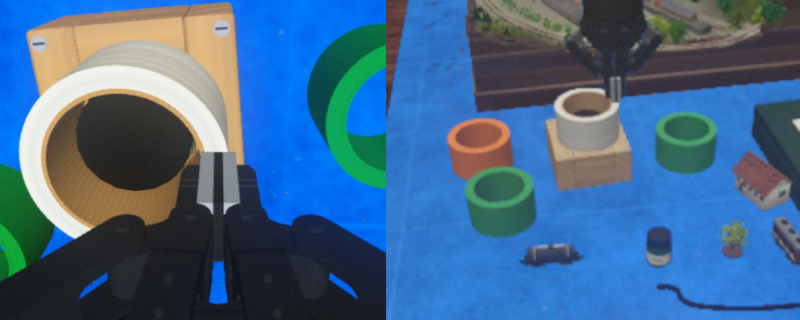

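The fingers closed completely (width 0) without taking the wall. In both views the tips seem to sit at the rim's height, so I'll check with projections.

```bash
python3 - <<'E'
from h import *
for n in("side","scene"):
    p=imaging.camera_params(n)
    for z in(.082,.1,.115): print(n,z,w2px(p,(.5154,.192,z)).round(1))
    print("rim centre .1",w2px(p,(.477,.193,.1)), "outer x+",w2px(p,(.52,.193,.1)))
s=imaging.snapshot("side")[130:190,260:340]; c=imaging.snapshot("scene")[170:230,210:290]
cv2.imwrite("pics/c4.png",np.hstack([cv2.resize(x,(400,300),interpolation=2) for x in(s,c)]))
print(readout.get_state()["force"],readout.get_state()["gripper_width"])
E
```

```text
side 0.082 [303.8 169.9]
side 0.1 [303.6 162.7]
side 0.115 [303.5 156.6]
rim centre .1 [285.71828196 163.98003482] outer x+ [305.67623418 162.30365343]
scene 0.082 [261.1 194.1]
scene 0.1 [260.6 186.9]
scene 0.115 [260.1 180.8]
rim centre .1 [244.73449111 194.09607332] outer x+ [262.13607674 185.8125524 ]
[ 1.02743427 -0.69958347  1.32619827] -0.0002694270629473355
```

View pics/c4.png

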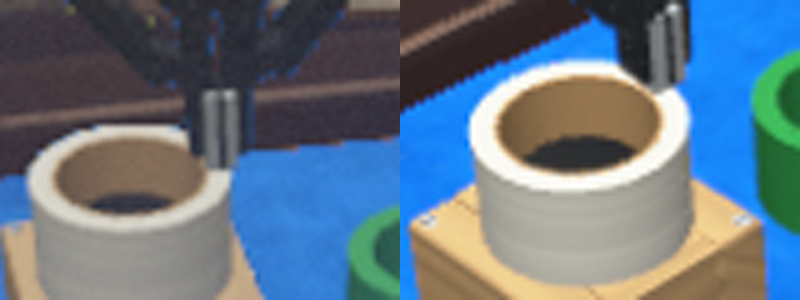

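Both cameras put the shut tips at z≈0.099, right on the rim and about 17 mm above the reported TCP. The arm therefore has to go lower. I'll rise a little, open to about 35 mm, go down and re-close.

```bash
python3 -m pendant '[0,0,0,0,0,15,0.15, 0,0,0,0,0,15,0.15, 0,0,0,0,0,15,0.15, 0,0,0,0,0,15,0.15, 0,0,0,0,0,5,0.15, 0,0,0,0,0,-5,0.15, 0,0,0,0,0,-13,0.15, 0,0,0,0,0,-13,0.15]' 60; python3 - <<'E'
from h import *
print(readout.get_state()["force"],readout.get_state()["gripper_width"])
s=imaging.snapshot("side")[130:190,260:340]; c=imaging.snapshot("scene")[170:230,210:290]
cv2.imwrite("pics/c5.png",np.hstack([cv2.resize(x,(400,300),interpolation=2) for x in(s,c)]))
E
```

```text
clock: 3.45
ee_pos: [0.5144, 0.1922, 0.0674]
tool_rot: [[1.0, -0.001, -0.003], [-0.001, -1.0, -0.0], [-0.003, 0.0, -1.0]]
force: [0.4, -0.9, 0.1]
gripper_width: 0.0364
[ 0.38693935 -0.92980684  0.12373767] 0.036369110169318895
```

View pics/c5.png

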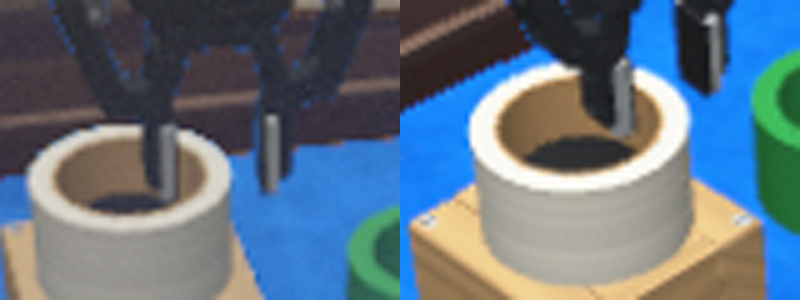

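The crops show the fingers straddling the wall, inner tip at about z 0.09. I'll close on it.

```bash
python3 -m pendant '[0,0,0,0,0,-2,0.15, 0,0,0,0,0,-2,1, 0,0,0,0,0,-2,1, 0,0,0,0,0,-2,1, 0,0,0,0,0,-2,1, 0,0,0,0,0,-2,1]' 60
```

```text
clock: 4.15
ee_pos: [0.5155, 0.1924, 0.0672]
tool_rot: [[1.0, -0.001, 0.0], [-0.001, -1.0, 0.0], [0.0, -0.0, -1.0]]
force: [0.8, 0.8, 3.5]
gripper_width: 0.0105
```

```bash
python3 -m pendant '[0,0,0,0,0,10,1, 0,0,0,0,0,30,1, 0,0,0,0,0,60,1, 0,0,0,0,0,90,1, 0,0,0,0,-30,90,1, 0,0,0,2,-70,90,1, 0,0,0,4,-115,90,1, 0,0,0,6,-160,90,1, 0,0,0,9,-205,90,1, 0,0,0,11,-250,90,1, 0,0,0,13,-295,90,1, 0,0,0,15,-340,90,1, 0,0,0,17,-385,90,1, 0,0,0,19,-420,90,1, 0,0,0,19,-442,70,1, 0,0,0,19,-442,40,1,0,0,0,19,-442,10,1,0,0,0,19,-442,-5,1,0,0,0,19,-442,-5,1]' 60
python3 - <<'E'
from h import *
s=readout.get_state();print(s["force"],s["gripper_width"])
s=imaging.snapshot("side"); cv2.imwrite("pics/s6.png",s[120:440,120:520])
E
```

```text
clock: 6.05
ee_pos: [0.5334, -0.2488, 0.0604]
tool_rot: [[1.0, -0.001, -0.004], [-0.001, -1.0, 0.003], [-0.004, -0.003, -1.0]]
force: [0.4, -0.2, -0.3]
gripper_width: 0.0103
[ 0.3756482  -0.18073735 -0.33306723] 0.010255738462254246
```

View pics/s6.png

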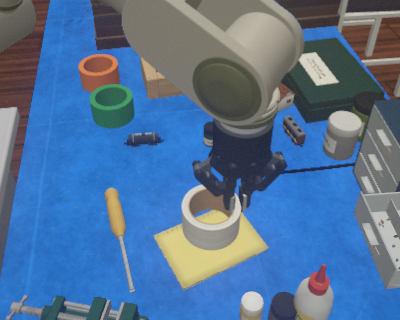

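The roll is upright over the notebook at about (210,225) in the crop. I'll lower it and check the contact force.

```bash
python3 -m pendant '[0,0,0,0,0,-15,1, 0,0,0,0,0,-28,1, 0,0,0,0,0,-34,1, 0,0,0,0,0,-36,1, 0,0,0,0,0,-37.5,1, 0,0,0,0,0,-37.5,1,0,0,0,0,0,-37.5,1]' 60
```

```text
clock: 6.8
ee_pos: [0.5344, -0.2495, 0.025]
tool_rot: [[1.0, -0.001, -0.0], [-0.001, -1.0, 0.001], [-0.0, -0.001, -1.0]]
force: [-0.6, 0.0, -1.1]
gripper_width: 0.0101
```

```bash
python3 -m pendant '[0,0,0,0,0,-1.5,1, 0,0,0,0,0,-3,1, 0,0,0,0,0,-3,1, 0,0,0,0,0,-3,1]' 60
```

```text
clock: 7.2
ee_pos: [0.5347, -0.2497, 0.0226]
tool_rot: [[1.0, -0.001, 0.0], [-0.001, -1.0, 0.0], [0.0, -0.0, -1.0]]
force: [-0.7, 0.5, 5.1]
gripper_width: 0.01
```

```bash
python3 -m pendant '[0,0,0,0,0,0,0.2, 0,0,0,0,0,0,0.1, 0,0,0,0,0,0,0.1, 0,0,0,0,0,15,0.1, 0,0,0,0,0,40,0.1, 0,0,0,0,0,80,0.1, 0,0,0,0,0,120,-0.5, 0,0,0,-5,0,160,-1, 0,0,0,-10,45,160,-1, 0,0,0,-15,90,160,-1, 0,0,0,-25,135,160,-1, 0,0,0,-30,180,160,-1, 0,0,0,-40,225,160,-1, 0,0,0,-45,270,160,-1, 0,0,0,-50,315,160,-1, 0,0,0,-58,360,160,-1, 0,0,0,-58,370,160,-1, 0,0,0,-58,370,160,-1, 0,0,0,-58,370,160,-1]' 60
python3 - <<'E'
from h import *
p=imaging.camera_params("wrist"); w=imaging.snapshot("wrist"); s=imaging.snapshot("side")
cv2.imwrite("pics/w7.png",w); cv2.imwrite("pics/s7.png",s)
import json
json.dump({k:np.array(v).tolist() for k,v in p.items() if k in("vfov","cx","cy","k1","world_from_camera")},open("p7.json","w"))
cv2.imwrite("pics/c7.png",np.hstack([cv2.resize(w,(400,300)),cv2.resize(s[100:420,140:460],(300,300))]))
hsv=cv2.cvtColor(w,cv2.COLOR_BGR2HSV); u,v=w2px(p,(.4765,.192,.075)); print(u,v)
m=(hsv[...,2]<70).astype(np.uint8); m[:, :int(u)-110]=0; m[:,int(u)+110:]=0; m[int(v)+75:]=0
n,l,st,c=cv2.connectedComponentsWithStats(m); i=1+np.argmax(st[1:,4]); print(st[i])
h=cv2.convexHull(max(cv2.findContours((l==i).astype(np.uint8),0,1)[0],key=cv2.contourArea))[:,0,:]
W=np.array([px2w(p,*q,.075)[:2] for q in h]);A=np.c_[2*W,np.ones(len(W))]; s=np.linalg.lstsq(A,(W**2).sum(1),rcond=None)[0];print(s[:2],np.sqrt(s[2]+s[:2]@s[:2]))
E
```

```text
clock: 9.1
ee_pos: [0.4769, 0.1195, 0.1824]
tool_rot: [[1.0, -0.002, 0.0], [-0.002, -1.0, -0.0], [0.0, 0.0, -1.0]]
force: [-0.5, 1.1, 0.2]
gripper_width: 0.0854
324.21928312867465 117.74302929709927
[ 281   74   86   88 5927]
[0.4759945  0.19146322] 0.026766706349600742
```

View pics/c7.png

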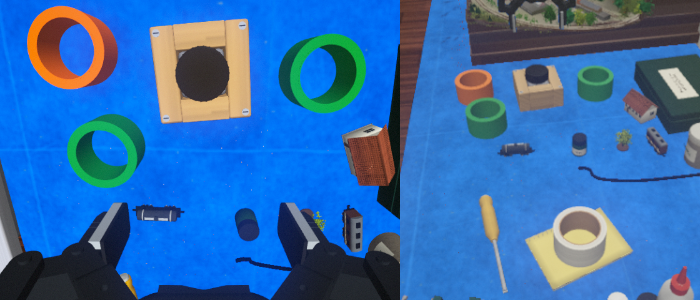

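The roll lies flat in the middle of the notebook (crop 580,235). The cap is bare, centred at (0.476, 0.1915). Next I'll go down over it with the fingers at about 68 mm.

```bash
python3 -m pendant '[0,0,0,-1,40,0,-0.6, 0,0,0,-1,72,-30,-0.6, 0,0,0,-1,72,-60,-0.6, 0,0,0,-1,72,-90,-0.6, 0,0,0,-1,72,-115,-0.6, 0,0,0,-1,72,-130,-0.6, 0,0,0,-1,72,-138,-0.6, 0,0,0,-1,72,-140,-0.6,0,0,0,-1,72,-140,-0.6,0,0,0,-1,72,-140,-0.6]' 60
python3 - <<'E'
from h import *
p=imaging.camera_params("wrist"); w=imaging.snapshot("wrist"); s=imaging.snapshot("side");c=imaging.snapshot("scene")
cv2.imwrite("pics/c8.png",np.hstack([cv2.resize(w,(400,300)),cv2.resize(s[150:210,246:326],(400,300),interpolation=2)]))
E
```

```text
clock: 10.2
ee_pos: [0.4766, 0.1909, 0.0433]
tool_rot: [[1.0, -0.003, 0.002], [-0.003, -1.0, 0.0], [0.002, -0.0, -1.0]]
force: [0.2, 0.1, -0.3]
gripper_width: 0.0685
```

View pics/c8.png

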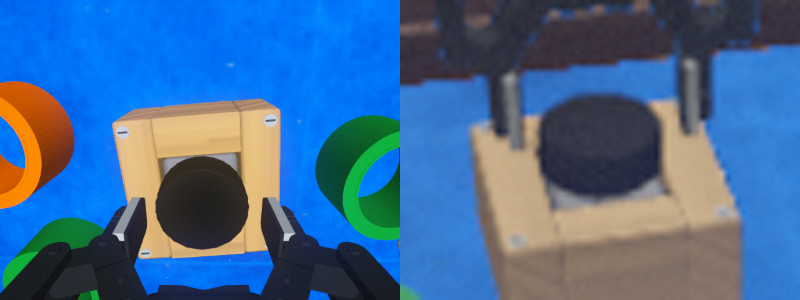

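The cap is centred between the fingers and the tips are at about z 0.064. I'll lower 5 mm and grip.

```bash
python3 -m pendant '[0,0,0,-0.5,0.5,-5,-0.6, 0,0,0,-0.5,0.5,-6,-0.5, 0,0,0,-0.5,0.5,-6,0, 0,0,0,-0.5,0.5,-6,0.5, 0,0,0,-0.5,0.5,-6,0.5,0,0,0,-0.5,0.5,-6,0.5,0,0,0,-0.5,0.5,-6,0.5]' 60
```

```text
clock: 11.05
ee_pos: [0.4757, 0.1916, 0.0373]
tool_rot: [[1.0, -0.003, 0.001], [-0.003, -1.0, 0.0], [0.001, -0.0, -1.0]]
force: [-3.3, 0.1, 5.5]
gripper_width: 0.0525
```

```bash
python3 -m pendant '[0,0,0,0,0,0,1, 0,0,0,0,0,0,1, 0,0,6,0,0,0,1, 0,0,12,0,0,0,1, 0,0,18,0,0,0,1, 0,0,24,0,0,0,1, 0,0,30,0,0,0,1, 0,0,30,0,0,0,1]' 70; python3 -c "
from h import *
s=readout.get_state();print(s['torque'],s['joints'])"
```

```text
clock: 11.85
ee_pos: [0.4767, 0.1918, 0.0381]
tool_rot: [[0.866, 0.5, 0.003], [0.5, -0.866, 0.001], [0.003, 0.001, -1.0]]
force: [0.1, -0.1, 8.7]
gripper_width: 0.0517
[0.00494587 0.24912158 0.15699559] [ 8.82123053e+00  2.83121478e+01  9.92392033e+01  3.52191838e-02
  5.22493518e+01 -2.11972645e+01]
```

```bash
python3 -m pendant '[0,0,7,0,0,0,1, 0,0,14,0,0,0,1, 0,0,16,0,0,0,1]' 70; python3 -c "
from h import *
s=readout.get_state();print(s['torque'])
c=imaging.snapshot('side')[150:210,246:326]; cv2.imwrite('pics/t1.png',cv2.resize(c,(400,300),interpolation=2))"
```

```text
clock: 12.15
ee_pos: [0.4775, 0.1921, 0.0388]
tool_rot: [[0.692, 0.722, 0.005], [0.722, -0.692, 0.002], [0.005, 0.002, -1.0]]
force: [-1.0, 1.9, 6.3]
gripper_width: 0.0516
[ 0.05979176  0.22815225 -0.02729712]
```

```bash
python3 -m pendant '[0,0,7,0,0,0,1, 0,0,14,0,0,0,1, 0,0,21,0,0,0.5,1, 0,0,26,0,0,0.5,1, 0,0,26,0,0,0.5,1, 0,0,26,0,0,0.5,1]' 70; python3 -c "
from h import *
s=readout.get_state();print(s['torque'])
a=imaging.snapshot('side')[150:210,246:326];b=imaging.snapshot('scene')[170:230,210:290]; cv2.imwrite('pics/t2.png',np.hstack([cv2.resize(c,(400,300),interpolation=2) for c in (a,b)]))"
```

```text
clock: 12.8
ee_pos: [0.4775, 0.192, 0.0391]
tool_rot: [[0.308, 0.951, 0.003], [0.951, -0.308, 0.004], [0.005, 0.002, -1.0]]
force: [0.9, -1.0, -0.1]
gripper_width: 0.0517
[ 0.0428399  -0.04343705  0.02361351]
```

View pics/t2.png

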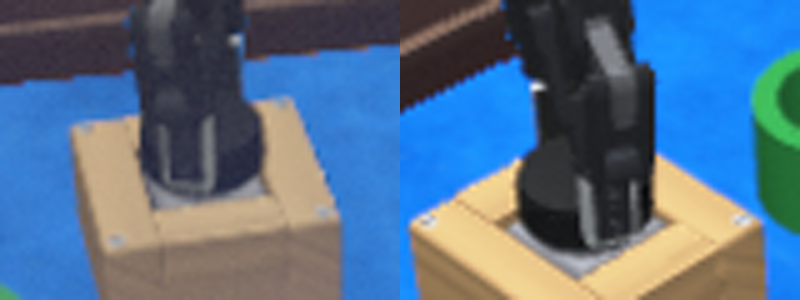

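The cap has turned 72°, and force and torque have relaxed to near zero. I'll lift 4 mm first and watch for the jar's 4 N.

```bash
python3 -m pendant '[0,0,0,0,0,1,1, 0,0,0,0,0,2,1, 0,0,0,0,0,3,1, 0,0,0,0,0,4,1, 0,0,0,0,0,4,1, 0,0,0,0,0,4,1]' 70; python3 -m pendant '[0,0,0,0,0,0,1]' 70; 
```

```text
clock: 13.5
ee_pos: [0.4775, 0.192, 0.0432]
tool_rot: [[0.307, 0.952, 0.003], [0.952, -0.307, 0.004], [0.005, 0.002, -1.0]]
force: [0.2, -0.4, 0.6]
gripper_width: 0.0519
clock: 13.6
ee_pos: [0.4774, 0.192, 0.0431]
tool_rot: [[0.307, 0.952, 0.003], [0.952, -0.307, 0.004], [0.005, 0.002, -1.0]]
force: [-0.8, -0.6, -0.5]
gripper_width: 0.052
```

```bash
python3 -m pendant '[0,0,0,0,0,4,1, 0,0,0,0,0,9,1, 0,0,0,0,0,14,1, 0,0,0,0,0,19,1, 0,0,0,0,0,24,1, 0,0,0,0,0,26,1, 0,0,0,0,0,26,1, 0,0,0,0,0,26,1, 0,0,0,0,0,26,1]' 70; python3 - <<'E'
from h import *
for n in("side","scene"):
    p=imaging.camera_params(n); im=imaging.snapshot(n); cv2.imwrite(f"pics/f_{n}.png",im)
    for z in(.055,.069,.075,.088,.108): print(n,z,w2px(p,(.477,.192,z)).round(1))
    x,_=w2px(p,(.477,.192,.08)); 
    for dx in(-9,-5,0,5,9):
        col=im[140:205,int(x)+dx].astype(int); print(dx,''.join('K' if c.sum()<170 else 'B' if c[0]>c[2]+50 else 'W' if c[2]>c[0]+25 else 'g' for c in col))
s=readout.get_state();print(s["force"],s["torque"],s["gripper_width"])
E
```

```text
clock: 14.5
ee_pos: [0.4773, 0.192, 0.0689]
tool_rot: [[0.307, 0.952, 0.003], [0.952, -0.307, 0.004], [0.005, 0.001, -1.0]]
force: [0.4, -1.2, 0.3]
gripper_width: 0.0518
side 0.055 [286.7 182. ]
side 0.069 [286.4 176.6]
side 0.075 [286.3 174.2]
side 0.088 [286.  169.1]
side 0.108 [285.6 161. ]
-9 ggggggggggKKKKKgggggKKgggggggggggggWWgggggggggggggggWWWWWWWWWWWWW
-5 gKKKKKKKKKKKKKKgggggKKKKgggKgKKgggggggggggggggggggggWWWWWWWWWWWWW
0 KKKKKKKKKKKKKKKKKKKKgggggggggggggggggKgggggggggggggWWWWWWWWWWWWWW
5 KKKKgggKKKKKKKKKKKKggggggggKKKKKKKKKggggggggggggggWWWWWWWWWWWWWWW
9 ggggggggggWggggggKggggggggKKKKKKKgWWWgggggggggggggWWWWWWWWWWWWWWW
scene 0.055 [246.8 212.2]
scene 0.069 [246.2 206.7]
scene 0.075 [246.  204.4]
scene 0.088 [245.5 199.2]
scene 0.108 [244.7 191. ]
-9 KKKKKKKKKKKKKKKKKKgKKKKKKKKKKKKKKgggKKKKKKgBBBBgKKKKKKKKKKKKKKKKK
-5 KKKKKKKKKKKKKKKKKKKKKKKKKKKKKKKKKKKKKKKKKKKKKKKKKKKKKKKKKKKKKKKKK
0 KKKKKKKKKKKKKKKKKKKKKKKKKKKKKKKKKKKKKKKKKKKKKKKKKKKKKgggggggggggg
5 KKKKKKKKKKKKKKKKKKKKgggggggggggggKKKKKKKKKKKKKKKggKKKKKKKKKKKKKKK
9 KKKKKKKKKKKKKKgBKKKKKKKKKKKKggggggggggggggKKKKKggKKKKKKKKKKKKKKKK
[ 0.50862753 -0.0013121  -0.23797462] [-0.02489485 -0.00226366 -0.0242204 ] 0.05132691904218813
```

```bash
python3 - <<'E'
from h import *
im=cv2.imread("pics/f_side.png"); p=imaging.camera_params("side")
for r in(170,173,176,178,180,182,184,186,188,190): print(r,' '.join(f"{im[r,c].max():3d}{'b' if int(im[r,c,0])>int(im[r,c,2])+40 else 'w' if int(im[r,c,2])>int(im[r,c,0])+25 else '.'}" for c in range(266,310,2)))
print("front rim",w2px(p,(.477,.165,.087)),"mouth front",w2px(p,(.477,.1725,.069)),w2px(p,(.4575,.192,.069)),w2px(p,(.4965,.192,.069)),"pocket front",w2px(p,(.477,.166,.052)))
s=readout.get_state();print(s["force"])
E
```

```text
170 194b 191b 197b 189b  60.  61. 116.  64.  69.  64. 110.  87.  60.  57.  58.  56. 119. 169. 170. 180. 214b 212b
173 201b 189b 182b 172. 159w  56. 110.  65.  67.  63. 112.  96.  63.  57.  65. 134w 202w 199w 197w 192w 196b 208b
176 201w 196w 192w 197w 195w 188w  77.  73.  84.  88.  92.  62.  65.  68. 146. 176w 199w 200w 198w 195w 180w 211b
178 199w 196w 195w 180w 183w 158. 131.  69.  72.  72.  71.  74.  72.  87. 150. 160. 199w 200w 198w 196w 194w 195b
180 200w 199w 195w 175w 131w 125. 123. 141. 112.  77.  83. 101. 134. 135.  91. 106. 191w 199w 200w 197w 194w 167.
182 202w 198w 194w 192w 129. 144. 100. 107. 124. 130. 129. 121. 110.  95. 102. 140. 173w 200w 199w 197w 196w 188w
184 200w 197w 195w 193w 110. 150.  97. 104. 109. 117. 125. 131. 146.  95. 105. 133. 135w 200w 201w 199w 194w 193w
186 201w 197w 195w 194w 161w 133. 127. 105. 111. 128. 118. 103.  98. 114. 126. 154. 117. 190w 200w 198w 195w 194w
188 200w 199w 195w 195w 180w 125. 142. 130. 120. 122. 125. 123. 121. 135. 154. 157. 135. 158w 201w 199w 195w 193w
190 200w 200w 197w 194w 192w 102. 147. 157. 147. 133. 139. 154. 169w 183w 186w 191w 204w 195w 199w 201w 197w 194w
front rim [287.39991166 176.18523975] mouth front [287.39287279 181.44396603] [277.4801865  177.34468986] [295.33279779 175.78540971] pocket front [288.06536936 189.72697767]
[ 0.50862753 -0.0013121  -0.23797462]
```

```bash
python3 -m pendant '[0,0,0,0,0,2,1,0,0,0,0,0,2,1,0,0,0,0,0,2,1,0,0,0,0,0,2,1]' 70; python3 -c "
from bench import ticket; print(ticket.close_job())"
```

```text
clock: 15.0
ee_pos: [0.4773, 0.192, 0.0709]
tool_rot: [[0.307, 0.952, 0.003], [0.952, -0.307, 0.004], [0.005, 0.001, -1.0]]
force: [-0.3, 1.3, -0.3]
gripper_width: 0.0515
the job is handed in; nothing more can be done
None
```

I put the tape roll flat on the middle of the notebook, then unscrewed the cap 72° anticlockwise and lifted it straight off. I handed the job in at 15.0 s of the 50 s, with the cap still gripped level above the jar's mouth; no verdict was reported.

**Last checks:**
- **Cap:** the gripper is 51.5 mm open on it, and the tool is within 0.4° of vertical. I put the rim roughly 12 to 20 mm above the mouth; the arm's travel and the side picture differed by a few mm.
- **Jar:** the wrist force while holding the cap was about 0 N, where the jar would add about 4 N. In the side picture the neck's edge is where a seated jar's should be.
- **Roll:** the side picture taken just after I let it go showed it lying flat in the middle of the notebook.

**What failed or disagreed:**
- **First pinch:** the first try at the roll closed on nothing. The fingertips really sit about 17 mm or more above the reported TCP, so I went lower for both grasps.
- **Turning torque:** it read only about 0.16 N m at 30°, not the 0.6 N m expected. The tool rose nearly 2 mm as it turned, and the cap came off with no pull on the jar, so I took it that the cap had turned rather than slipped.
- **Final pose:** I only checked this numerically, since I had used all 12 picture views.

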